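Reset a skiving machine's foot height by clicks from its zero stop and lock it

ROBOT

A 6-joint arm with a two-finger parallel gripper is mounted at the origin on the work surface. World frame = base frame: x ahead of the robot, y to its left, z up, the work surface at z = 0. Lengths are in mm, angles in rad, forces in N, time in s.
With the tool pointing down it reaches from about 325 to 875 mm from the base axis. Payload 4.4 kg.
Tool frame: the origin (TCP) lies on the centre line of the jaws, within the pads' length; the fingertips stand ahead of it and the grasp point (between the pads) lies 6 mm ahead of it (ctrl.tcp_to_tips is the z of the fingertips in the tool frame, in mm); z points along the fingers, y is the line along which they close (so a half turn about z gives the same grasp; the last joint's range is limited). The gripper opens to 85 mm and grips with 20 to 120 N. Pads are 22 mm wide; open, the fingers measure 114 mm over their backs; the gripper's body (76 mm by 85 mm) begins 54 mm behind the grasp point. The pads swing forward as they close: fully open they stand 13 mm farther back than shut.
Start: joints at [-1.278, 0.207, 1.542, -0, 1.393, -0.15], TCP at [246.879, -519.306, 233.482] pointing down, gripper open.
Joint ranges: [-2.73, 2.73], [-0.86, 2.22], [0.23, 2.46], [-1.11, 4.25], [0.08, 2.63], [-2.82, 2.82]. Speed limits (rad/s): [2.79, 2.79, 3.14, 3.14, 3.14, 3.14].

INTERFACE

Orientations are given as a 3x3 rotation matrix whose columns are the frame's x, y, z axes.
In Python, from plant import ctrl, sensors, optics gives the robot as it stands. Calls block until the motion is done:
- ctrl.move_ptp(position, orientation): joint-space move of the TCP to a pose.
- ctrl.move_l(position, rot=None, vel=150, threshold=None): straight line of the TCP; rot=None keeps the orientation; vel is the mean speed in mm/s. With threshold (N) it stops when the force on the tool has changed by that much, and returns True; else False.
- ctrl.set_joints(angles): joint-space move.
- ctrl.gripper_to(opening, force=None): finger opening in mm; force is the grip in N (None keeps the last); returns when the fingers have stopped.
- ctrl.hold(seconds).
- ctrl.solve_ik(position, orientation): joint angles nearest the present ones, or None.
- sensors.read_state(): the state.
- optics.grab_frame(name): name is "scene" or "top" or "wrist"; returns (picture, depth): 480x640x3 uint8, red, green, blue; 480x640 float32, mm along the optical axis (not along the pixel's ray), 0 where there is no reading.
- optics.camera_params(name): a dict with "mtx" (3x3 intrinsics, pixels), "k1" (the pictures are not rectified: a ray, as slopes to the right and down, at radius r is drawn at 1 + k1 r^2 times it, then the intrinsics apply), "R" (3x3) and "t" (3): a world point X has camera coordinates R X + t; the wrist camera has in their place "T_tool_cam" (4x4, takes a point from camera to tool coordinates, whose origin is the TCP and whose axes are the flange's). Camera axes: x right, y down, z forward; pixel columns grow to the right and rows downward; lengths in mm; the calibration is good to about 2 mm. A picture is of the moment at which its call begins: read the wrist's pose just before it. camera_params takes no time and is no camera call.
A pose or a line that the arm cannot do raises ctrl.MotionError and nothing moves.
- ctrl.finish_job(): hands the job in; it is judged then, once.
The state is a dict: "t": time; "q": joint angles; "qvel": joint speeds; "tau": joint torques, N m; "eef_pos": TCP position; "eef_rot": TCP orientation; "force": force on the tool from outside, world axes, zero at the start; "wrist_torque": the same for the moment, N m; "grip_width": finger opening in mm; "grasp_force": force on a finger pad.
Only numpy, scipy, OpenCV 4.12 (cv2) and the standard library are available. Lean on these libraries where they do the work, as an engineer would, in place of code of your own. Each camera call takes 0.05 s, during which the arm holds its last target. There are 200 camera calls.

TASK

Set the presser foot of the shoemaker's skiving machine four clicks up from zero: turn the click dial clockwise until it bears gently on its zero stop, without forcing the stop, then turn it back anticlockwise by four clicks exactly and let go of it. Then swing the red-handled lock lever fully home, so that its nose sits in the click wheel, and leave the machine locked at that setting, with nothing on the bench knocked out of place.

Things in the scene. Friction and masses are not known exactly. Their poses are not given: they have to be found in the camera images.
- skiver: bell-knife skiving machine, grey-green casting fixed to the bench, bed 260 x 300 mm; origin at the centre of its underside; x points to its rear, away from the robot, y to its left, z up. The dial and the lock lever sit on its steel index plate (92 x 125 mm, top 196 mm above the bench); other than their grips nothing on the plate rises above 209 mm
- dial_grip (a point): on the dial's vertical axis, where its grip is pinched, 230 mm above the bench: a black upright bar 46 mm long (this point's x), 12 mm thick (its y), 34 mm tall (207 to 241 mm above the bench), z up; turns with the dial. Clockwise from above lowers the foot to zero. The dial starts 2 to 5 clicks above zero, perhaps between two clicks, and can turn up to 10
- click_wheel (a point): centre of the top of the brass click wheel under the grip, 209 mm above the bench; 47 mm across, 20 lobes, a rest every 18 degrees (0.314 rad). Leaving a rest takes about 0.1 N m; this dies away half-way to the next, into which the dial then pulls itself
- zero_stop (a point): fixed point on the dial's axis at the height of the index plate. The zero stop is hidden under the wheel. Zero is itself a rest of the dial, right at the stop, so no click lies between them. The stop is felt as a turning resistance that climbs steeply past that of a click: 0.25 N m is plenty to know it, 0.45 N m forces it
- lock_handle (a point): centre, 223 mm above the bench, of the upright round red handle, 13 mm across, 34 mm tall, at the front end of the lock lever, 100 mm from its pivot. The lever is flat, 12 mm wide, its top 206 mm above the bench; it starts open, its front end swung out to the machine's left (+y), and stays where it is left; about 3 N at the handle moves it
- lock_home (a point): fixed point on the machine: where the centre of the red handle stands when the lever is fully home
- lock_pivot (a point): fixed point on the machine: the vertical pivot axis of the lock lever, at the handle's height
- lock (a joint): angle of the lock lever: 0 fully open, 0.45 rad fully home, nose in a gap of the click wheel (it reaches home only with the dial in a rest)
- glue_jar_mid (a point): centre of a jar of contact glue with a brass lid, 72 mm across, 120 mm tall, standing on the bench; leave alone
- shoe_last_mid (a point): middle, half-way up, of a green plastic shoe last, 240 mm long, 95 mm tall, lying on its sole on the bench; leave alone
- whetstone: grey whetstone 50 x 150 x 28 mm lying on the bench; origin at the centre of its underside; leave alone
- tack_tin: small open steel bowl for tacks, 64 mm across, 40 mm tall; origin at the centre of its underside; leave alone

How it is judged (in metres and radians):
On the way, in this order (a step that is already met when the one before it is completed fails the run):
1. the dial bears on its zero stop (more than 2 N between dial and stop) (contact force between dial and stop_ridge above 2 N), for 0.1 s.
2. the dial rests four clicks above zero, let go, before the lever is home (distance between dial_dog2 and stop_stud2 between 0.0238 and 0.0273 m and contact force between dial and the fingers below 0.05 N and value of joint lock below 0.41 rad), for 0.2 s.
At the end, for the whole second after the job is handed in: The lock lever is home (its joint above 0.425 rad), the dial stands four clicks above its zero stop (within 0.4 of a click), and the robot touches neither (value of joint lock above 0.425 rad and distance between dial_dog2 and stop_stud2 between 0.0238 and 0.0273 m and contact force between each of dial, lock and the arm below 0.05 N).
It fails at once if the zero stop is forced (more than 25 N between dial and stop, about 0.5 N m on the dial) (contact force between dial and stop_ridge above 25 N).
It fails at once if the glue jar is shifted by more than 20 mm (distance of glue_jar_mid from where it was at the start of the episode above 0.02 m).
It fails at once if the shoe last is shifted by more than 20 mm (distance of shoe_last_mid from where it was at the start of the episode above 0.02 m).
It fails at once if the whetstone is shifted by more than 20 mm (distance of whetstone from where it was at the start of the episode above 0.02 m).
It fails at once if the tack tin is shifted by more than 20 mm (distance of tack_tin from where it was at the start of the episode above 0.02 m).
It also fails if it takes over 72 s, if anything falls off the work surface, if the arm or the gripper's body presses on something with over 40 N, if the wrist force passes 120 N, or if a joint passes its speed limit or range.

## Working session

There is one attempt and no reset: what is moved stays moved. The work goes in short steps, each a Python script; the robot and the scene stay as the last script left them, time stands still between calls to the robot, and variables do not carry over. Pictures are saved under pics/ and viewed, at most 10 in all, crops included, and the job is handed in when it is done.

```bash
mkdir -p pics; ls; python3 - <<'E'
from plant import ctrl,sensors,optics
import cv2,numpy as np
s=sensors.read_state();print({k:np.round(v,3).tolist() for k,v in s.items()});print(ctrl.tcp_to_tips)
for n in ("top","scene"):
    p,d=optics.grab_frame(n);np.savez(f"{n}.npz",p=p,d=d);cv2.imwrite(f"pics/{n}0.png",p[:,:,::-1]);print(n,optics.camera_params(n))
print(optics.camera_params("wrist"))
E
```

```text
pics
{'t': 0.0, 'q': [-1.277, 0.207, 1.543, -0.0, 1.394, -0.151], 'qvel': [0.0, -0.0, -0.0, -0.0, 0.0, 0.001], 'tau': [0.001, -38.303, -29.16, -0.0, 0.011, -0.0], 'eef_pos': [246.659, -518.551, 232.291], 'eef_rot': [[0.903, 0.429, -0.001], [0.429, -0.903, 0.002], [0.0, -0.002, -1.0]], 'force': [-0.358, 0.425, -0.006], 'wrist_torque': [0.015, 0.025, -0.047], 'grasp_force': 0.0, 'grip_width': 85.149}
25.0
top {'mtx': array([[527.14160936,   0.        , 320.38355594],
       [  0.        , 527.14160936, 233.04748671],
       [  0.        ,   0.        ,   1.        ]]), 'k1': -0.07645693730222394, 'R': array([[ 0.0222127 , -0.99961129,  0.01684857],
       [-0.99796221, -0.02317808, -0.05944924],
       [ 0.05981665, -0.01549371, -0.99808913]]), 't': array([   3.09260865,  606.92839334, 1226.95578214])}
scene {'mtx': array([[451.20442701,   0.        , 314.65477665],
       [  0.        , 451.20442701, 238.92888752],
       [  0.        ,   0.        ,   1.        ]]), 'k1': -0.04495279215675497, 'R': array([[ 0.85687395,  0.51529477,  0.01543773],
       [ 0.3713922 , -0.59625868, -0.71171864],
       [-0.35754001,  0.61558661, -0.702295  ]]), 't': array([-500.5069684 , -103.60369475, 1305.88317348])}
{'mtx': array([[427.20089257,   0.        , 322.15318856],
       [  0.        , 427.20089257, 239.30823228],
       [  0.        ,   0.        ,   1.        ]]), 'k1': -0.02545124458873724, 'T_tool_cam': array([[-2.18082642e-04, -9.56311856e-01, -2.92348398e-01,
         7.38113596e+01],
       [ 9.99999967e-01, -2.48452268e-04,  6.67532804e-05,
        -1.08879863e-01],
       [-1.36471576e-04, -2.92348374e-01,  9.56311879e-01,
        -1.40353077e+02],
       [ 0.00000000e+00,  0.00000000e+00,  0.00000000e+00,
         1.00000000e+00]])}
```

View pics/top0.png

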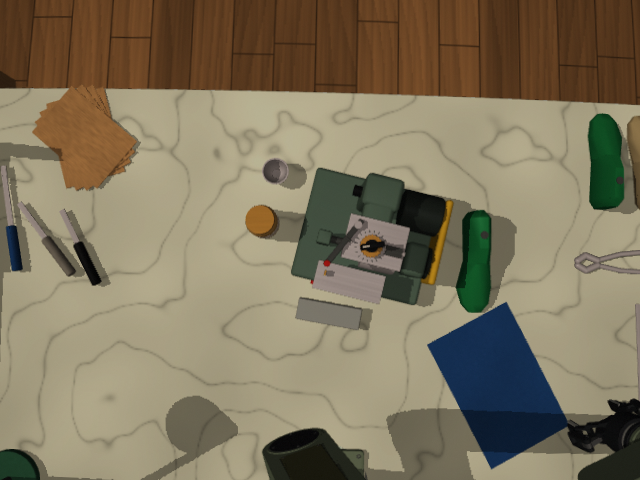

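View pics/scene0.png

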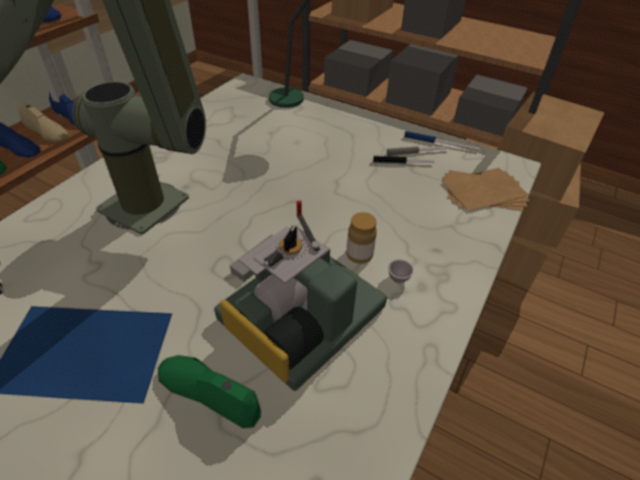

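The top view shows the machine with the dial at about (373,246), the red handle at (326,263) and the lever pivot near (362,225). The jar is at (262,221), the tin at (275,171), the whetstone at (330,313) and the last at (477,260). Next I localise these and check the heights around the dial.

```bash
cat > h.py <<'E'
from plant import ctrl,sensors,optics
import cv2,numpy as np
from scipy.spatial.transform import Rotation as Ro
def cam(n,s=None):
    c=optics.camera_params(n)
    if "R" in c: return c,c["R"],c["t"]
    T=np.eye(4);T[:3,:3]=s["eef_rot"];T[:3,3]=s["eef_pos"];W=np.linalg.inv(T@c["T_tool_cam"])
    return c,W[:3,:3],W[:3,3]
def rays(c,uv):
    uv=np.asarray(uv,float).reshape(-1,1,2)
    D=np.array([c["k1"],0,0,0,0]);p=cv2.undistortPoints(uv,c["mtx"],D)[:,0]
    return np.c_[p,np.ones(len(p))]
def onplane(n,uv,z,s=None):
    c,R,t=cam(n,s);d=rays(c,uv)@R;o=-R.T@t
    return o+d*((z-o[2])/d[:,2])[:,None]
def cloud(n,uv,depth,s=None):
    c,R,t=cam(n,s);return (rays(c,uv)*np.asarray(depth)[:,None]-t)@R
def down(yaw): # tool x at yaw, z down
    c,s=np.cos(yaw),np.sin(yaw);return np.array([[c,s,0],[s,-c,0],[0,0,-1.]])
def red(p): 
    h=cv2.cvtColor(p,cv2.COLOR_RGB2HSV);return (((h[...,0]<6)|(h[...,0]>174))&(h[...,1]>150)&(h[...,2]>60)).astype(np.uint8)
E
python3 - <<'E'
from h import *
print("dial,pivot,handle",onplane("top",[[373,246],[362,225]],220).round(),onplane("top",[[326,263]],240).round())
z=np.load("top.npz");d=z["d"]
v,u=np.mgrid[150:330:1,230:500:1];P=cloud("top",np.c_[u.ravel(),v.ravel()],d[150:330,230:500].ravel())
# coarse max height map, 20 mm cells
import collections
x0,y0=450,-330
H=np.zeros((20,28),int)
for X,Y,Z in P:
    i,j=int((X-x0)//20),int((Y-y0)//20)
    if 0<=i<20 and 0<=j<28:H[i,j]=max(H[i,j],Z)
print("cols y",y0+20*np.arange(28)[::-1])
for i in range(19,-1,-1):print(x0+20*i,H[i,::-1])
E
```

```text
dial,pivot,handle [[571. -85. 220.]
 [612. -62. 220.]] [[536.   8. 240.]]
cols y [ 210  190  170  150  130  110   90   70   50   30   10  -10  -30  -50
  -70  -90 -110 -130 -150 -170 -190 -210 -230 -250 -270 -290 -310 -330]
830 [0 0 0 0 0 0 0 0 0 0 0 0 0 0 0 0 0 0 0 0 0 0 0 0 0 0 0 0]
810 [0 0 0 0 0 0 0 0 0 0 0 0 0 2 2 0 0 3 2 2 1 3 4 2 4 3 1 3]
790 [2 5 3 4 4 3 5 5 6 3 4 5 4 5 5 3 4 4 5 4 5 4 4 5 5 4 4 5]
770 [ 4  3  6  5 41 42 39 10  6  3  4  3  2  4  4  5  7  6  4  5  5  3  4  3
  4  5  6  3]
750 [ 3  4  3 42 40 27 42  5  5  4 50 49 41  3  5  4  4  2  4  3  6  4  4  4
  3  5  4  5]
730 [ 5  4  8 43 38 17 44  6  5 49 54 53 53 53 52 48  0  0  2  3  5  5  4  4
  6  3  6  5]
710 [  2   5   5   5  43  41  43   2   4  55  52  52  54  53  55 194 193 193
 187   0  47   4   8   4   4   6   4   4]
690 [  5   6   5   7   4   4   3   4   4  53  54  55  55 130 181 195 196 194
 195 185 126 125 116   1   3   6   5   4]
670 [  5   5   4   4   3   5   5   3   4  51  56  54  53 129 190 196 196 196
 196 141 141 139 137 132 132   0   5   6]
650 [  4   3 119 123 122  95   6   3  45  56  53  53  54  55
[... 576 characters left out ...]
 55  55 208 210 199 243 244 241 212
 210 202 115 117 130 133   0   3  10  65]
530 [   5    4    6    5    4    4    3   52   53 1260  240  241  207  197
  197  207  199  200  208  113  117  116  132  132    2    4    4   62]
510 [  4   3   4   4   3   5   3  53  53  53 125 238 126 125 123 126 124 195
 197 113 115 114 132 130   4   5   5  57]
490 [  4   4   4   7   3   5   4  52  53 121 124 124 126 125 125 126 126 126
  55  54  54 104 133 125   1   4  20  49]
470 [  5   3   5   4   3   6   5   3   4 124 126 125 126 126 125 124 125 125
  53  54  53  54  50   4   6   5  22  44]
450 [  4   3   4   7   3   5   6   5  28  28   8   2   4 121 126 125 126 126
  51  55  52  55  44   7   5   5   4  36]
```

```bash
python3 - <<'E'
from h import *
s=sensors.read_state()
ctrl.move_l([246.7,-518.5,350],vel=250)
ctrl.move_ptp([565,-70,350],down(1.42))
s=sensors.read_state();p,d=optics.grab_frame("wrist")
np.savez("w1.npz",p=p,d=d,pos=s["eef_pos"],rot=s["eef_rot"]);cv2.imwrite("pics/w1.png",p[:,:,::-1])
print(s["t"],s["eef_pos"],s["q"],s["force"],s["wrist_torque"])
E
```

```text
2.7 [564.892618   -71.01277758 349.86037797] [-2.76816985e-01  1.30741654e-01  1.39232560e+00 -4.04845713e-04
  1.61866576e+00 -1.24472335e-01] [-0.11116727  0.28967466 -0.83704629] [-0.01731555  0.04609719 -0.01566401]
```

View pics/w1.png

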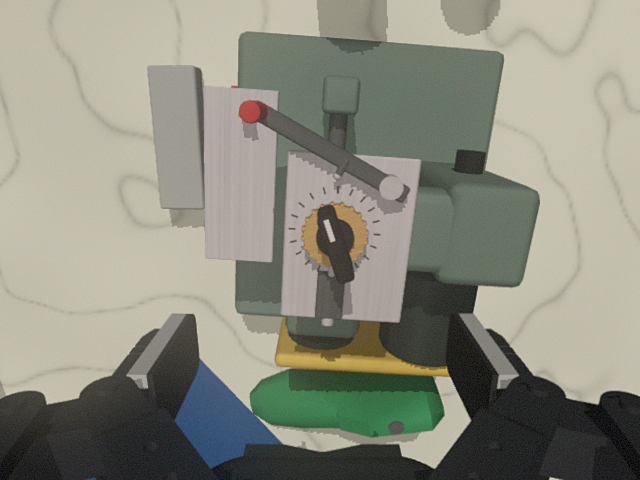

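The wrist view shows the bar about (335,243), brass wheel centre about (336,237), red handle (252,112) and lever pivot (391,187). The lever nose is at (340,172), so home is anticlockwise about the pivot.

```bash
cat >> h.py <<'E'
def see(p,d,s):
    g=np.mgrid[0:480,0:640];v,u=g[0].ravel(),g[1].ravel();ok=d.ravel()>0
    P=np.zeros((480*640,3));P[ok]=cloud("wrist",np.c_[u,v][ok],d.ravel()[ok],s);Z=P[:,2].reshape(480,640)
    out={}
    r=red(p);q=onplane
    n,l,st,ce=cv2.connectedComponentsWithStats(((r>0)&(Z>234)).astype(np.uint8));
    if n>1:
        k=1+st[1:,4].argmax();out["handle"]=q("wrist",[ce[k]],240,s)[0]
    m=((Z>236)&(Z<247)&(r==0)).astype(np.uint8);m[320:]=0
    n,l,st,ce=cv2.connectedComponentsWithStats(m);k=1+st[1:,4].argmax()
    vv,uu=np.nonzero(l==k);Q=q("wrist",np.c_[uu,vv],241,s)[:,:2].astype(np.float32)
    rc=cv2.minAreaRect(Q);bx=cv2.boxPoints(rc);e=max(bx[1]-bx[0],bx[2]-bx[1],key=np.linalg.norm)
    out["bar"]=rc[0];out["size"]=rc[1];out["yaw"]=np.arctan2(e[1],e[0])%np.pi;out["barmean"]=Q.mean(0)
    h=cv2.cvtColor(p,cv2.COLOR_RGB2HSV);m=((h[...,0]>12)&(h[...,0]<28)&(h[...,1]>120)&(abs(Z-208)<7)).astype(np.uint8)
    vv,uu=np.nonzero(m);Q=q("wrist",np.c_[uu,vv],209,s)[:,:2].astype(np.float32)
    if len(Q)>50: out["wheel"]=cv2.minEnclosingCircle(Q)
    return out
E
python3 - <<'E'
from h import *
w=np.load("w1.npz");s=dict(eef_pos=w["pos"],eef_rot=w["rot"])
for k,v in see(w["p"],w["d"],s).items():print(k,v)
print("pivot",onplane("wrist",[[391,187]],210,s), "tick box",onplane("wrist",[[290,153],[420,160],[401,321],[281,316]],196,s))
E
```

```text
handle [534.8776686    7.84089165 240.        ]
bar (571.39599609375, -80.59263610839844)
size (11.99024772644043, 45.9438591003418)
yaw 1.7345226
barmean [571.29736  -80.114044]
wheel ((571.2689208984375, -80.50016021728516), 23.022703170776367)
pivot [[612.98247714 -53.43405706 210.        ]] tick box [[ 549.53039316  -22.63591744  196.        ]
 [ 636.4437509   -40.70231221  196.        ]
 [ 611.57126064 -160.43724899  196.        ]
 [ 521.45842178 -142.24490132  196.        ]]
```

```bash
python3 - <<'E'
from h import *
R=down(1.734)
ctrl.gripper_to(45)
ctrl.move_ptp([571.3,-80.5,285],R)
s=sensors.read_state();print(s["t"],s["eef_pos"],s["q"][5],s["force"],s["wrist_torque"])
print(ctrl.move_l([571.3,-80.5,240],vel=60,threshold=6))
s=sensors.read_state();print(s["t"],s["eef_pos"],s["force"],s["wrist_torque"],s["tau"][5])
ctrl.gripper_to(8,force=50);ctrl.hold(.2)
s=sensors.read_state();print(s["t"],s["eef_pos"],s["q"],s["force"],s["wrist_torque"],s["tau"][5],s["grip_width"],s["grasp_force"])
E
```

```text
3.6333 [570.80339103 -80.32050971 284.30958516] -0.4503718147770368 [-0.13264201  0.42962619  0.98938741] [0.01422301 0.01642407 0.04657825]
False
4.5333 [571.58249775 -80.5704315  240.328298  ] [ 0.43448998 -0.40493492 -0.35049821] [-0.00398005 -0.01622697  0.03845242] 0.00030990496270533185
5.1583 [571.68686151 -80.57875904 240.68011536] [-2.89935247e-01  2.05095266e-01  1.52819180e+00  7.77224047e-05
  1.40702640e+00 -4.53146390e-01] [0.33621048 0.81115615 3.62958443] [ 0.01186261  0.05767394 -0.02238689] -0.0023567774769617245 9.324598322282885 49.08038914203644
```

```bash
python3 - <<'E'
from h import *
q0=np.array(sensors.read_state()["q"]);q=q0.copy();log=[]
def rd():
    a=[]
    for _ in range(4):
        ctrl.hold(.025);s=sensors.read_state();a.append([s["wrist_torque"][2],s["tau"][5],s["q"][5]])
    return np.mean(a,0),s
stop=False
for i in range(75):
    q[5]+=0.025;ctrl.set_joints(q);a,s=rd();log.append([q[5],*a,s["t"]])
    if abs(a[0])>.2 or abs(a[1])>.25: stop=True;break
np.save("log.npy",log)
for l in log:print(np.round(l,3).tolist())
print(stop,s["force"],s["grasp_force"],s["grip_width"])
E
```

```text
[-0.428, 0.037, 0.047, -0.429, 5.508]
[-0.403, 0.134, 0.114, -0.404, 5.858]
[-0.378, 0.19, 0.193, -0.379, 6.208]
[-0.353, 0.039, 0.055, -0.354, 6.558]
[-0.328, 0.028, 0.028, -0.329, 6.908]
[-0.303, 0.006, 0.01, -0.304, 7.258]
[-0.278, -0.012, -0.01, -0.279, 7.608]
[-0.253, -0.012, -0.028, -0.254, 7.958]
[-0.228, -0.054, -0.042, -0.229, 8.308]
[-0.203, -0.083, -0.103, -0.204, 8.658]
[-0.178, -0.038, -0.053, -0.179, 9.008]
[-0.153, -0.038, -0.027, -0.154, 9.358]
[-0.128, 0.027, 0.029, -0.129, 9.708]
[-0.103, 0.098, 0.094, -0.104, 10.058]
[-0.078, 0.053, 0.072, -0.079, 10.408]
[-0.053, 0.063, 0.061, -0.054, 10.758]
[-0.028, 0.048, 0.04, -0.029, 11.108]
[-0.003, 0.031, 0.023, -0.004, 11.458]
[0.022, -0.013, 0.002, 0.021, 11.808]
[0.047, -0.023, -0.018, 0.046, 12.158]
[0.072, -0.046, -0.035, 0.072, 12.508]
[0.097, -0.104, -0.102, 0.097, 12.858]
[0.122, -0.09, -0.097, 0.122, 13.208]
[0.147, -0.048, -0.049, 0.147, 13.558]
[0.172, -0.027, -0.001, 0.171, 13.908]
[0.197, 0.031, 0.055, 0.196, 14.258]
[0.222, 0.085, 0.086, 0.221, 14.608]
[0.247, 0.155, 0.159, 0.246, 14.958]
[0.272, 0.007, 0.008,
[... 300 characters left out ...]
0.035, 0.472, 18.108]
[0.497, 0.044, 0.023, 0.496, 18.458]
[0.522, 0.04, 0.048, 0.521, 18.808]
[0.547, 0.086, 0.115, 0.546, 19.158]
[0.572, 0.089, 0.078, 0.571, 19.508]
[0.597, 0.081, 0.079, 0.596, 19.858]
[0.622, -0.01, 0.023, 0.621, 20.208]
[0.647, 0.019, 0.004, 0.646, 20.558]
[0.672, -0.039, -0.016, 0.671, 20.908]
[0.697, -0.034, -0.033, 0.697, 21.258]
[0.722, -0.037, -0.047, 0.722, 21.608]
[0.747, -0.104, -0.106, 0.747, 21.958]
[0.772, -0.074, -0.061, 0.772, 22.308]
[0.797, 0.0, -0.008, 0.796, 22.658]
[0.822, 0.031, 0.04, 0.821, 23.008]
[0.847, 0.147, 0.119, 0.846, 23.358]
[0.872, 0.225, 0.225, 0.871, 23.708]
True [ 6.54513975 -0.18817771 -0.28942152] 49.156951904296875 9.279872245683961
```

```bash
python3 - <<'E'
from h import *
q=np.array(sensors.read_state()["q"]);q[5]=0.872
for i in range(8):
    q[5]+=0.008;ctrl.set_joints(q);ctrl.hold(.06)
    a=[];
    for _ in range(3):
        ctrl.hold(.02);s=sensors.read_state();a.append([s["wrist_torque"][2],s["tau"][5],s["q"][5]])
    a=np.mean(a,0);print(q[5].round(4),a.round(3),s["force"].round(1),s["t"])
    if a[:2].mean()>.29 or a[:2].mean()<.12:break
E
```

```text
0.88 [0.27  0.267 0.879] [6.5 0.3 0.5] 24.0667
0.888 [0.297 0.3   0.887] [4.9 0.6 0.8] 24.425
```

Torque rose monotonically to 0.30 N m, past any click, so the dial is bearing on the stop. The rests came at j6 = -0.14, 0.175, 0.487 and 0.80 (zero). I'll now turn back four clicks, logging the torque.

```bash
python3 - <<'E'
from h import *
ctrl.hold(.15)
q=np.array(sensors.read_state()["q"])
for t in [*np.arange(.84,-.40,-.05),-.43,-.457]:
    q[5]=t;ctrl.set_joints(q);ctrl.hold(.04);s=sensors.read_state();print(round(t,3),round((s["wrist_torque"][2]+s["tau"][5])/2,3),end="; ")
ctrl.hold(.2);s=sensors.read_state();print(s["t"],s["wrist_torque"],s["tau"][5],s["force"],s["grasp_force"])
E
```

```text
0.84 0.124; 0.79 -0.013; 0.74 -0.107; 0.69 -0.095; 0.64 -0.005; 0.59 0.024; 0.54 0.057; 0.49 0.003; 0.44 -0.122; 0.39 -0.063; 0.34 -0.007; 0.29 0.036; 0.24 0.043; 0.19 0.042; 0.14 -0.043; 0.09 -0.069; 0.04 -0.039; -0.01 0.027; -0.06 0.062; -0.11 0.104; -0.16 -0.051; -0.21 -0.122; -0.26 0.028; -0.31 0.019; -0.36 0.008; -0.43 0.061; -0.457 0.023; 32.65 [ 0.91779955  0.09453141 -0.00801514] -0.005708144599338993 [-0.82168745  5.26760356  4.70929993] 49.745104908943176
```

```bash
python3 - <<'E'
from h import *
ctrl.gripper_to(45);ctrl.hold(.3)
s=sensors.read_state();e=s["eef_pos"]
ctrl.move_l([e[0],e[1],300],vel=120)
ctrl.move_ptp([565,-70,350],down(1.42));ctrl.hold(.2)
s=sensors.read_state();p,d=optics.grab_frame("wrist")
np.savez("w2.npz",p=p,d=d);cv2.imwrite("pics/w2.png",p[60:340,120:540,::-1])
for k,v in see(p,d,s).items():print(k,v)
print(s["t"])
E
```

```text
handle [535.05918037   7.94094919 240.        ]
bar (571.4196166992188, -80.40784454345703)
size (11.971298217773438, 46.153167724609375)
yaw 1.7299228
barmean [571.2792  -80.07711]
wheel ((571.1282958984375, -80.64981079101562), 23.1011905670166)
34.6417
```

View pics/w2.png

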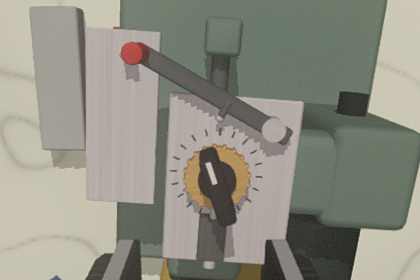

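The bar is back in a rest (yaw 1.730, free of the fingers) after four counted clicks, and the lever is still open. Next I straddle the red handle with half-open fingers and push it along its arc.

```bash
cat > lev.py <<'E'
from h import *
H=np.array([535.0,7.9]);P=np.array([613.,-53.4]);u=(H-P)/np.linalg.norm(H-P);P=H-100*u;a0=np.arctan2(u[1],u[0])
def pose(th,lead,z):
    a=a0+th;h=P+100*np.array([np.cos(a),np.sin(a)])+lead*np.array([-np.sin(a),np.cos(a)])
    return [h[0],h[1],z],down(a)
E
python3 - <<'E'
from lev import *
ctrl.gripper_to(32)
p,R=pose(0,0,290);ctrl.move_ptp(p,R)
p,R=pose(0,0,238);print(ctrl.move_l(p,R,vel=80,threshold=6))
s=sensors.read_state();print(s["t"],s["eef_pos"],s["force"])
for th in (0,.1,.2,.3,.38):
    p,R=pose(th,9.5,238);hit=ctrl.move_l(p,R,vel=40,threshold=20);s=sensors.read_state();print(th,hit,s["force"].round(1),(s["eef_pos"]-p).round(1),s["t"])
    if hit:break
E
```

```text
False
36.6667 [535.31660434   7.84963123 238.27786184] [-0.15750922 -0.80185416  0.08324799]
0 False [ 0.1  0.5 -0.6] [ 0.  -0.3  0.5] 37.05
0.1 False [0.8 0.8 0.3] [0.3 0.2 0.3] 37.45
0.2 False [2.4 1.8 1.5] [0.2 0.1 0.2] 37.85
0.3 False [1.2 1.4 1.1] [0.1 0.  0.1] 38.25
0.38 False [1.1 1.6 0.5] [-0.1  0.  -0. ] 38.6
```

```bash
python3 - <<'E'
from lev import *
for th in (.42,.44,.455,.47,.485,.50,.515,.53):
    p,R=pose(th,9.5,238);hit=ctrl.move_l(p,R,vel=20,threshold=14);ctrl.hold(.1);s=sensors.read_state();f=np.linalg.norm(s["force"][:2]);print(th,hit,s["force"].round(1),(s["eef_pos"]-p).round(1),s["t"])
    if hit or f>12:break
p,R=pose(th,-1 if not hit else 0,238)
c=s["eef_pos"];a=a0+th;t=np.array([-np.sin(a),np.cos(a),0])
ctrl.move_l(c-7*t,vel=40)
ctrl.hold(.1);s=sensors.read_state();print(s["force"],s["t"])
e=s["eef_pos"];ctrl.move_l([e[0],e[1],300],vel=120)
ctrl.move_ptp([565,-70,350],down(1.42));ctrl.hold(.2)
s=sensors.read_state();p,d=optics.grab_frame("wrist")
cv2.imwrite("pics/w3.png",p[60:340,120:540,::-1])
o=see(p,d,s)
for k,v in o.items():print(k,v)
h=o["handle"][:2]-P;print("lock",np.arctan2(h[1],h[0])-a0,np.linalg.norm(h),s["t"])
E
```

```text
0.42 False [0.8 2.6 0.3] [-0.   0.2 -0.1] 39.05
0.44 False [1.5 1.7 0.8] [-0.   0.1 -0. ] 39.4
0.455 False [2.1 5.1 0.5] [ 0.1  0.5 -0. ] 39.75
0.47 False [2.1 8.  1.1] [ 0.4  1.7 -0. ] 40.1
0.485 False [ 4.2 10.9  1.5] [ 0.7  2.9 -0. ] 40.45
0.5 False [ 5.  14.1  0. ] [ 1.   4.1 -0. ] 40.8
[-0.17803526  0.25400611 -0.43608156] 41.3333
handle [512.02286533 -29.65891476 240.        ]
bar (571.3690185546875, -80.55806732177734)
size (11.963639259338379, 45.98539352416992)
yaw 1.7349222
barmean [571.3044  -80.06364]
wheel ((571.302734375, -80.63282012939453), 23.312671661376953)
lock 0.43195559377151715 104.45169972719205 43.5583
```

View pics/w3.png

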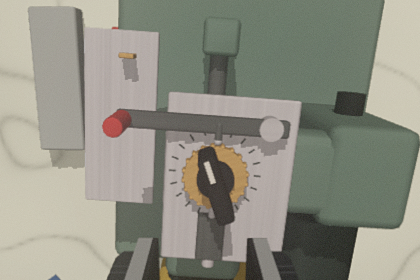

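The lever now lies across the plate, with the handle at (115,125) and the pivot at (271,129) in the crop, and its nose at the wheel's edge at (220,140). The handle radius comes out inconsistent, 104 mm against 100 mm, so I take one closer look at the nose.

```bash
python3 - <<'E'
from lev import *
ctrl.move_ptp([545,-45,310],down(1.42));ctrl.hold(.2)
s=sensors.read_state();p,d=optics.grab_frame("wrist");np.savez("w4.npz",p=p,d=d,pos=s["eef_pos"],rot=s["eef_rot"])
cv2.imwrite("pics/w4.png",cv2.resize(p[130:330,180:480,::-1],None,fx=2.6,fy=2.6,interpolation=cv2.INTER_CUBIC))
o=see(p,d,s);print(o["handle"],o["yaw"],s["t"])
# red top contour
for n,(pp,ss) in dict(w4=(p,s)).items():
    vv,uu=np.nonzero(red(pp));Q=onplane("wrist",np.c_[uu,vv],240,ss)[:,:2];Q=Q[np.linalg.norm(Q-[514,-31],axis=1)<25];print(len(Q),Q.min(0),Q.max(0))
w=np.load("w1.npz");ss=dict(eef_pos=w["pos"],eef_rot=w["rot"]);vv,uu=np.nonzero(red(w["p"]));Q=onplane("wrist",np.c_[uu,vv],240,ss)[:,:2];Q=Q[np.linalg.norm(Q-[535,8],axis=1)<25];print(len(Q),Q.min(0),Q.max(0))
E
```

```text
[513.20288454 -28.56453876 240.        ] 1.7406713 44.125
93 [510.34719041 -36.83544442] [521.13767872 -26.3028951 ]
236 [528.85887226   1.95097405] [540.2119541   13.00576422]
```

View pics/w4.png

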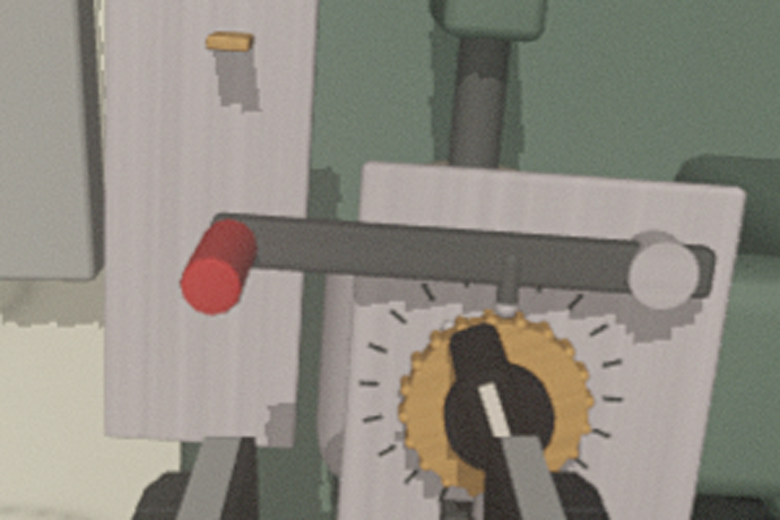

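The close view shows the handle top at crop (211,287), the pivot cap at (664,275), and the nose tip at (508,310) at the wheel's rim. I compare the lever angle between the open and current views.

```bash
python3 - <<'E'
from lev import *
def L(f,hu,pu):
    w=np.load(f);ss=dict(eef_pos=w["pos"],eef_rot=w["rot"])
    h=onplane("wrist",[hu],240,ss)[0,:2];return h,[onplane("wrist",[pu],z,ss)[0,:2] for z in (206,210,214)]
A=L("w1.npz",(251.5,111.5),(391.5,187.5));B=L("w4.npz",(180+211/2.6,130+287/2.6),(180+664/2.6,130+275/2.6))
print(A,B)
for i in range(3):
    a=A[0]-A[1][i];b=B[0]-B[1][i];print(np.linalg.norm(a),np.linalg.norm(b),np.arctan2(*b[::-1])-np.arctan2(*a[::-1]))
w=np.load("w4.npz");print(w["d"][233:238,433:438].mean(),cloud("wrist",[[435.4,235.8]],[w["d"][236,435]],dict(eef_pos=w["pos"],eef_rot=w["rot"])))
ch=np.linalg.norm(A[0]-B[0]);print("chord",ch,2*np.arcsin(ch/200))
E
```

```text
(array([535.98596385,   7.15895855]), [array([613.81345565, -54.62042729]), array([613.27445083, -53.81628445]), array([612.73544602, -53.01214161])]) (array([516.04394512, -32.35453862]), [array([613.91999066, -55.10969751]), array([612.98702342, -53.76250288]), array([612.05405618, -52.41530824])])
99.36705185206571 100.48640478437542 0.4425168174128684
98.44536799062058 99.2787054901472 0.4506126050420969
97.52458309387022 98.08351494318588 0.4589235208068927
255.20326 [[613.50872124 -54.52531102 207.79640658]]
chord 44.26059838700851 0.4463007786328021
```

The lever is home: both estimates give 0.446–0.451 rad, and the push ended on a hard stop. The dial yaw is unchanged and the arm is clear, so I'm handing in.

```bash
python3 - <<'E'
from h import *
e=sensors.read_state()["eef_pos"];ctrl.move_l([e[0],e[1],350],vel=150)
print(ctrl.finish_job(),sensors.read_state()["t"])
E
```

```text
the job is handed in; nothing more can be done
the job is handed in; nothing more can be done
```

I turned the dial to its zero stop (about 0.30 N m), brought it back four counted clicks and released it, then swung the lock lever home (about 0.45 rad by camera), and handed the job in; no verdict came back, and I took no final picture of the bench items.

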